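# Feel along the tack line of a puppet board

### The job

Check the row of tacks by feel: with the fingers closed together and pointing down, run the fingertips lightly along the painted line on the sprung board, from the red tack over the two black tacks to the blue one, touching every tack in that order and staying close over the line in between. Finish with the fingertips still resting lightly on the blue tack and hold there. Never press hard, and leave everything else on the board and table where it stands.

Things in the scene. Friction and masses are not known exactly. Their poses are not given: they have to be found in the camera images.
- block: fixed wooden carving block, 240 (its x) x 160 (its y) x 36 mm; origin at the centre of its underside, on the table; it may stand at any yaw
- board: ochre wooden work board, 230 x 150 x 9 mm, carried on springs level over the block, axes parallel to the block's; origin: centre of its underside, 50 mm above the table (its top face at 59 mm) when nobody presses. Pressed anywhere it sinks straight down without tilting, at most 12 mm: it starts to give at about 1 to 2 N and takes 0.5 N more per mm. It carries the four tacks, joined by a cream painted line of three straight pieces
- tack1: the red tack: a low dome fixed on the board, 18 mm across, 2.5 mm high, at x -88, y 4 mm from the board's centre; origin: centre of its underside, on the board's top face (so its crown is 2.5 mm above the origin, 61.5 mm above the table unpressed)
- tack2: the first black tack: a low dome fixed on the board, 18 mm across, 2.5 mm high, at x -34, y 32 mm from the board's centre; origin: centre of its underside, on the board's top face (so its crown is 2.5 mm above the origin, 61.5 mm above the table unpressed)
- tack3: the second black tack: a low dome fixed on the board, 18 mm across, 2.5 mm high, at x 28, y 32 mm from the board's centre; origin: centre of its underside, on the board's top face (so its crown is 2.5 mm above the origin, 61.5 mm above the table unpressed)
- tack4: the blue tack: a low dome fixed on the board, 18 mm across, 2.5 mm high, at x 84, y 6 mm from the board's centre; origin: centre of its underside, on the board's top face (so its crown is 2.5 mm above the origin, 61.5 mm above the table unpressed)
- mid1 (a point): point on the board's top face, on the painted line half-way between the red and the first black tack, about 31 mm from each
- mid2 (a point): point on the board's top face, on the painted line half-way between the first black and the second black tack, about 31 mm from each
- mid3 (a point): point on the board's top face, on the painted line half-way between the second black and the blue tack, about 31 mm from each
- stamp: loose wooden stamp cylinder, 34 mm across, 36 mm tall, standing on the board; origin: centre of its underside; leave alone
- pot: loose small white paint pot with green cap, 32 mm across, 36 mm tall, standing on the board; origin: centre of its underside; leave alone
- mallet: loose wooden mallet lying on its side: head 60 x 70 x 80 mm tall, a 24 mm thick handle 160 mm long points along its -x; origin: centre of the underside of the head; leave alone
- cup: loose blue ceramic cup, 70 mm across, 80 mm tall; origin: centre of its underside; leave alone
- glue: loose white bottle with orange cap, 50 mm across, 120 mm tall; origin: centre of its underside; leave alone
- brush: loose brush lying on the table along its x axis, about 200 mm long; leave alone
- jar: loose amber jar with brass lid, 60 mm across, 70 mm tall; origin: centre of its underside; leave alone

How it is judged:
By the outcome, as a careful person would: the job done as asked, in the order asked, and still so for the second after the job is handed in, while the arm keeps its last pose, push and grip.
It also fails if it takes over 42 s, if anything falls off the work surface, if the arm or the gripper's body presses on something with over 40 N, if the wrist force passes 120 N, or if a joint passes its speed limit or range.

### The arm

A 7-joint arm with a two-finger parallel gripper is mounted at the origin on the work surface. World frame = base frame: x ahead of the robot, y to its left, z up, the work surface at z = 0. Lengths are in mm, angles in rad, forces in N, time in s.
With the tool pointing down it reaches from about 400 to 875 mm from the base axis. Payload 4.4 kg.
Tool frame: the origin (TCP) lies at the very end of the fingers, on their centre line; the grasp point (between the pads) lies 19 mm behind it; z points along the fingers, y is the line along which they close (so a half turn about z gives the same grasp; the last joint's range is limited). The gripper opens to 85 mm and grips with 20 to 120 N. Pads are 22 mm wide; open, the fingers measure 114 mm over their backs; the gripper's body (76 mm by 85 mm) begins 54 mm behind the grasp point. The pads swing forward as they close: fully open they stand 13 mm farther back than shut.
Start: joints at [-1.209, 0.628, 0.038, 1.517, -0.027, 0.996, -0.02], TCP at [269.644, 591.447, 231.313] pointing down, gripper open.
Joint ranges: [-3.06, 3.06], [-0.37, 2.12], [-1.25, 1.32], [0.18, 2.47], [-1.1, 4.24], [0.23, 1.98], [-2.94, 2.94]. Speed limits (rad/s): [2.57, 2.57, 3.14, 3.14, 3.14, 3.14, 3.14].

### API

Orientations are given as [roll, pitch, yaw] about the fixed x, y, z axes, in that order (R = Rz(yaw) Ry(pitch) Rx(roll)).
In Python, from cell import ctrl gives the robot as it stands.
- The arm moves only by the tool step_arm, never from a script. Its argument "series" is a list that holds one entry, the list of rows, each a list of 7 numbers: the turn, a rotation vector about the tool's x, y, z as a fraction of full scale, then the shift along the tool's x, y, z as a fraction of full scale, then the closure, from 0 (fully open) to 1 (shut). In form: [[[ax, ay, az, tx, ty, tz, gripper], ...]]. A call has 1 to 12 rows; each row shifts and turns the commanded pose from where the row before left it, along the tool's axes as they then stand; what a row does not reach is not made up. Full scale, the value 1, is 150 mm for a shift and 45 degrees for a turn. A row lasts 1/10 s, in which the tool goes at most 50 mm and 8.59 degrees, less where a joint would pass 70% of its speed; a pose out of reach is approached as far as the arm can. A call with a number of a shift or a turn outside -1 to 1 is refused whole. A call with a gripper value outside its range is refused whole. The fingers move at their own pace and stop on an object; the grip force is fixed at half the most. Time passes only in rows, so rows that do not move let the fingers close. It gives the time, the measured TCP pose, the force, the opening and the grip force at its end, in the units of the state.
- ctrl.read_state(): the state, without advancing time (a new reading comes with each control period).
- ctrl.get_image(name): name is "side" or "top"; returns a dict with "img" (420x560x3 uint8, red, green, blue), "fx", "fy", "cx", "cy" (pixels), "R" (3x3) and "t" (3): a world point X has camera coordinates R X + t. Camera axes: x right, y down, z forward; pixel columns grow to the right and rows downward; lengths in mm; the calibration is good to about 2 mm. A picture is of the moment at which its call begins. There is no depth.
- ctrl.finish_job(): hands the job in; it is judged then, once.
Trained networks look in a picture, given as the dict that the camera call returned (one of the last four; its "shot" number tells which), for a name from the list of things; names that differ only in an ending like _2 or _b are one class to them, and where a whole thing is asked for, a point or a joint stands for the part that bears it (a point fixed in the world has none). Each returns a list of dicts, best first, with "score" (0 to 1); they miss things now and then, are a little off and sometimes report something else, mostly with a low value. They report only what shows in the picture. A call takes as long as a camera call.
- ctrl.recognise(picture, thing): "centre" ([column, row] in pixels, amid what is visible of it).
The state is a dict: "clock": time; "qpos": joint angles; "qd": joint speeds; "tau": joint torques, N m; "eef_pos": TCP position; "tool_rot": TCP orientation; "force": force on the tool from outside, world axes, zero at the start; "torque": the same for the moment, N m; "width": finger opening in mm; "gripper_force": force on a finger pad.
Only numpy, scipy, OpenCV 4.12 (cv2) and the standard library are available. Lean on these libraries where they do the work, as an engineer would, in place of code of your own. Each camera call takes 0.05 s, during which the arm holds its last target. There are 200 camera calls.

## Working session

There is one attempt and no reset: what is moved stays moved. The work goes in short steps, Python scripts to look and compute and a tool call to move; the robot and the scene stay as the last step left them, time stands still between calls to the robot, and variables do not carry over. Pictures are saved under pics/ and viewed, at most 10 in all, crops included, and the job is handed in when it is done.

Besides the shell and the picture viewer there is one more tool, called after "Emit:" as a command line: name --argument value ..., lists and objects as JSON in quotes. step_arm: Moves the arm, as the interface text tells. Shift numbers are shares of 150 mm and turn numbers shares of 45 degrees, none past 1 either way. Its arguments: {"type":"object","properties":{"series":{"type":"array","items":{"type":"array","items":{"type":"array","items":{"type":"number","minimum":-1,"maximum":1}}}}},"required":["series"]}

```bash
mkdir -p pics
cat > h.py <<'E'
import numpy as np, cv2
from cell import ctrl
def ray(p,uv,z):
    R=np.array(p["R"]);t=np.array(p["t"])
    d=R.T@np.array([(uv[0]-p["cx"])/p["fx"],(uv[1]-p["cy"])/p["fy"],1]);c=-R.T@t
    return c+d*(z-c[2])/d[2]
E
python3 - <<'E'
from h import *
for n in("top","side"):
    p=ctrl.get_image(n);cv2.imwrite(f"pics/{n}0.png",p["img"][:,:,::-1])
    for th,z in(("tack1",60),("tack2",60),("tack3",60),("tack4",60),("stamp",77),("pot",77),("board",59),("cup",40),("glue",60),("jar",35),("mallet",40)):
        print(n,th,[(np.round(r["centre"]),round(r["score"],2),np.round(ray(p,r["centre"],z)[:2],1)) for r in ctrl.recognise(p,th)[:3]])
s=ctrl.read_state();print({k:s[k] for k in("clock","eef_pos","tool_rot","force","width")})
E
```

```text
top tack1 []
top tack2 []
top tack3 []
top tack4 []
top stamp []
top pot [(array([400., 206.]), 0.73, array([ 576.1, -395.2])), (array([302., 210.]), 0.4, array([562.6, -88.7]))]
top board [(array([289., 217.]), 0.81, array([540.7, -48.3]))]
top cup [(array([161., 279.]), 0.61, array([341.5, 356.6])), (array([146., 193.]), 0.59, array([616.5, 409.2]))]
top glue [(array([382., 246.]), 0.52, array([ 450.7, -341.4]))]
top jar [(array([378., 172.]), 0.63, array([ 692.4, -334.5]))]
top mallet [(array([146., 192.]), 0.85, array([618.1, 411.2]))]
side tack1 []
side tack2 []
side tack3 []
side tack4 []
side stamp [(array([266., 231.]), 0.78, array([490.4, -80.4]))]
side pot [(array([296., 230.]), 0.68, array([562.3, -81.6]))]
side board [(array([288., 225.]), 0.89, array([547.6, -43.7]))]
side cup [(array([213., 140.]), 0.7, array([340.4, 372.5]))]
side glue [(array([253., 336.]), 0.73, array([ 455. , -359.9]))]
side jar [(array([366., 329.]), 0.93, array([ 690.8, -340.5]))]
side mallet [(array([300., 132.]), 0.74, array([616.6, 404.6]))]
{'clock': 1.2, 'eef_pos': array([269.63661995, 591.46229423, 231.30983994]), 'tool_rot': array([ 3.14157174e+00, -2.41108385e-05,  2.71380056e+00]), 'force': array([-0.2182746 , -0.7985567 ,  0.02099365]), 'width': 85.39068302162707}
```

View pics/top0.png

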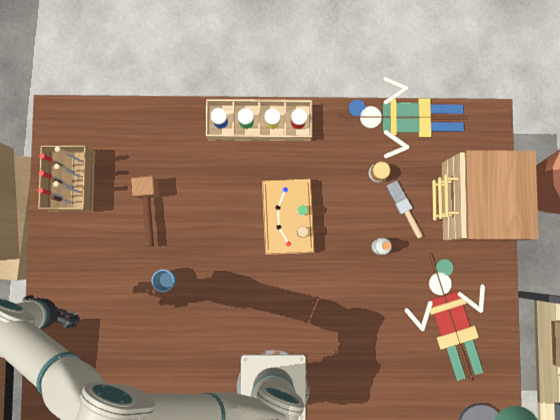

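View pics/side0.png

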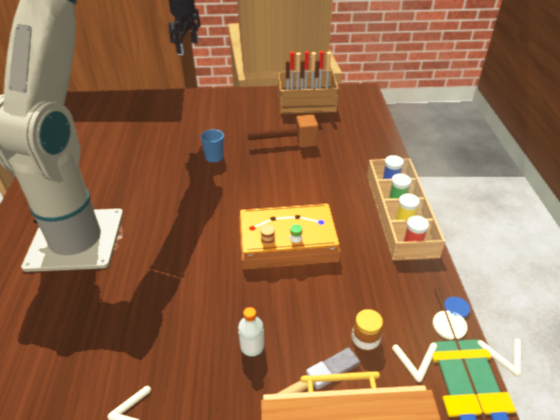

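The top view shows the red tack at about (288,244), the black ones at (279,227) and (278,208), and blue at (285,190). The stamp is at (302,232) and the pot at (303,210). The side view has red at (252,229) and blue at (321,223). Next I'll segment the tacks by colour and fit the board pose.

```bash
cat >> h.py <<'E'
import scipy.optimize as so
T=np.array([[-88,4],[-34,32],[28,32],[84,6.]])
def blobs(p,box):
    u0,v0,u1,v1=box
    im=p["img"][v0:v1,u0:u1].astype(float);r,g,b=im[...,0],im[...,1],im[...,2]
    out=[]
    for w in(np.clip(r-2.2*g-10,0,None)*(r>120),np.clip(110-im.max(2),0,None),np.clip(b-r-20,0,None)):
        m=(w>15).astype(np.uint8);n,l,st,c=cv2.connectedComponentsWithStats(m)
        for i in range(1,n):
            k=l==i;yy,xx=np.nonzero(k);ww=w[k]
            if st[i,4]>=3: out.append((len(out),round((xx*ww).sum()/ww.sum()+u0,2),round((yy*ww).sum()/ww.sum()+v0,2),int(st[i,4])))
        out.append("|")
    return out
def fit(pts):  # pts 4x2 world -> cx,cy,yaw
    f=lambda q:(T@np.array([[np.cos(q[2]),np.sin(q[2])],[-np.sin(q[2]),np.cos(q[2])]])+q[:2]-pts).ravel()
    s=so.least_squares(f,[540,-50,0]);return s.x,np.round(f(s.x),1)
E
python3 - <<'E'
from h import *
for n,box in(("top",(266,183,312,250)),("side",(243,208,334,245))):
    p=ctrl.get_image(n);print(n,blobs(p,box))
    u0,v0,u1,v1=box;c=p["img"][v0:v1,u0:u1,::-1]
    cv2.imwrite(f"pics/{n}c.png",cv2.resize(c,None,fx=8,fy=8,interpolation=0))
    print(ray(p,[280,220],60)-ray(p,[281,220],60),ray(p,[280,220],60)-ray(p,[280,221],60))
E
```

```text
top [(0, np.float64(288.2), np.float64(243.37), 11), '|', (2, np.float64(311.0), np.float64(183.98), 3), (3, np.float64(277.53), np.float64(207.04), 11), (4, np.float64(278.48), np.float64(226.64), 11), '|', (6, np.float64(284.82), np.float64(189.32), 20), '|']
[-0.02061453  3.16358742  0.        ] [3.17045162 0.01667219 0.        ]
side [(0, np.float64(251.85), np.float64(227.84), 12), '|', '|', (3, np.float64(320.5), np.float64(221.84), 18), '|']
[-2.50724664  0.14984159  0.        ] [0.19955812 3.66514549 0.        ]
```

View pics/sidec.png

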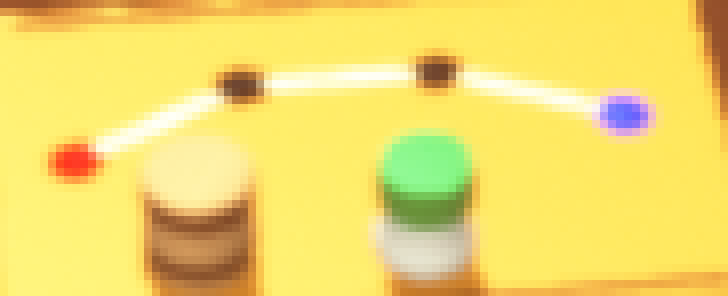

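The side crop shows all four tacks clear of the stamp and pot, with the black ones at full-frame (272.5,218.4) and (297,216.5).

Run:
```python
from h import *
P={"top":[(288.2,243.37),(278.48,226.64),(277.53,207.04),(284.82,189.32)],"side":[(251.85,227.84),(272.5,218.4),(297,216.5),(320.5,221.84)]}
W=[]
for n in P:
    p=ctrl.get_image(n);w=np.array([ray(p,u,60.5)[:2] for u in P[n]]);W.append(w);print(n,np.round(w,1).tolist(),*fit(w))
q,r=fit((W[0]+W[1])/2);a=q[2];Rm=np.array([[np.cos(a),np.sin(a)],[-np.sin(a),np.cos(a)]])
print(q,r,(T@Rm+q[:2]).round(1).tolist())
s=ctrl.read_state();y=s["tool_rot"];from scipy.spatial.transform import Rotation as Ro
Rt=Ro.from_euler("xyz",y).as_matrix();print(Rt.round(4).tolist())
t1=np.r_[(T@Rm+q[:2])[0],130]
print("tool shift",Rt.T@(t1-s["eef_pos"]))
```

```text
top [[457.2, -44.8], [509.9, -13.9], [572.0, -10.5], [628.7, -33.4]] [ 5.45449472e+02 -4.39759136e+01  5.41814639e-02] [ 0.1  0.1 -0.1  0.  -0.3  0.   0.3 -0.1]
side [[456.9, -48.9], [509.2, -17.7], [571.4, -14.4], [628.5, -37.5]] [ 5.45009794e+02 -4.79571525e+01  5.43202599e-02] [ 0.   0.1  0.1 -0.1 -0.2 -0.1  0.1  0.1]
[ 5.45229634e+02 -4.59665330e+01  5.42508989e-02] [ 0.1  0.1  0.  -0.1 -0.3 -0.1  0.2  0. ] [[457.1, -46.7], [509.5, -15.9], [571.5, -12.5], [628.8, -35.4]]
[[-0.9099, 0.4149, 0.0], [0.4149, 0.9099, 0.0001], [0.0, 0.0001, -1.0]]
tool shift [-435.37126929 -502.89679846  101.30260903]
```

Emit:
step_arm --series '[[[0, 0, 0, -0.145, -0.1676, 0, 1], [0, 0, 0, -0.145, -0.1676, 0, 1], [0, 0, 0, -0.145, -0.1676, 0, 1], [0, 0, 0, -0.145, -0.1676, 0, 1], [0, 0, 0, -0.145, -0.1676, 0, 1], [0, 0, 0, -0.145, -0.1676, 0, 1], [0, 0, 0, -0.145, -0.1676, 0, 1], [0, 0, 0, -0.145, -0.1676, 0, 1], [0, 0, 0, -0.145, -0.1676, 0, 1], [0, 0, 0, -0.145, -0.1676, 0, 1], [0, 0, 0, -0.145, -0.1676, 0, 1], [0, 0, 0, -0.145, -0.1676, 0, 1]]]'

```text
clock: 2.6
eef_pos: [382.4, 207.5, 231.6]
tool_rot: [3.141, 0.0, 2.714]
force: [1.6, 0.5, -0.9]
width: 0.1
gripper_force: 0.0
```

Emit:
step_arm --series '[[[0, 0, 0, -0.145, -0.1676, 0.05, 1], [0, 0, 0, -0.145, -0.1676, 0.05, 1], [0, 0, 0, -0.145, -0.1676, 0.05, 1], [0, 0, 0, -0.145, -0.1676, 0.05, 1], [0, 0, 0, -0.145, -0.1676, 0.1, 1], [0, 0, 0, -0.145, -0.1676, 0.1, 1], [0, 0, 0, -0.145, -0.1676, 0.1, 1], [0, 0, 0, -0.145, -0.1676, 0.1, 1], [0, 0, 0, 0, 0, 0, 1], [0, 0, 0, 0, 0, 0, 1], [0, 0, 0, 0, 0, 0, 1]]]'

```text
clock: 3.7
eef_pos: [456.9, -45.5, 141.6]
tool_rot: [3.141, 0.0, 2.715]
force: [-0.1, -0.2, -0.2]
width: 0.1
gripper_force: 0.0
```

Run:
```python
from h import *
s=ctrl.read_state();print({k:s[k] for k in("clock","eef_pos","tool_rot","force","width","qpos")})
for n,b in(("side",(225,150,345,250)),("top",(250,170,350,270))):
    p=ctrl.get_image(n);u0,v0,u1,v1=b
    c=p["R"]@s["eef_pos"]+p["t"];print(n,p["fx"]*c[0]/c[2]+p["cx"],p["fy"]*c[1]/c[2]+p["cy"])
    cv2.imwrite(f"pics/{n}1.png",cv2.resize(p["img"][v0:v1,u0:u1,::-1],None,fx=6,fy=6,interpolation=cv2.INTER_CUBIC))
```

```text
{'clock': 3.7, 'eef_pos': array([456.89371162, -45.47219923, 141.60797281]), 'tool_rot': array([3.14085033e+00, 3.48583910e-05, 2.71508170e+00]), 'force': array([-0.08373277, -0.18911916, -0.21388153]), 'width': 0.10947536664436323, 'qpos': array([-0.00617629,  0.50837223,  0.06316998,  2.12535777, -0.06445721,
        0.5092894 ,  1.2495939 ])}
side 250.3467230487599 202.10710059757184
top 289.31018897967505 242.75264560922955
```

View pics/side1.png

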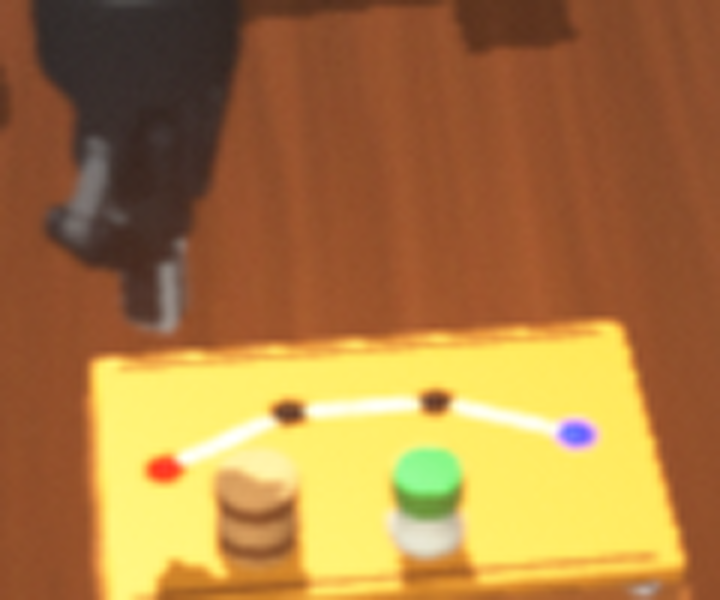

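The closed fingertips show at crop (152,322), about full-frame (250,203), 1 px below the projection. So the side camera reads y about 2–3 mm too low, which agrees with the averaged fit. Now I'll descend close to the red tack.

Emit:
step_arm --series '[[[0, 0, 0, 0, 0, 0.1, 1], [0, 0, 0, 0, 0, 0.1, 1], [0, 0, 0, 0, 0, 0.1, 1], [0, 0, 0, 0, 0, 0.1, 1], [0, 0, 0, 0, 0, 0.06, 1], [0, 0, 0, 0, 0, 0.03, 1], [0, 0, 0, 0, 0, 0, 1], [0, 0, 0, 0, 0, 0, 1], [0, 0, 0, 0, 0, 0, 1]]]'

```text
clock: 4.7
eef_pos: [457.3, -46.5, 68.4]
tool_rot: [3.141, 0.001, 2.714]
force: [0.6, -0.0, -0.3]
width: -0.2
gripper_force: 0.0
```

Run:
```python
from h import *
s=ctrl.read_state();print({k:s[k] for k in("clock","eef_pos","force")})
p=ctrl.get_image("side");u0,v0,u1,v1=225,180,345,250
c=p["R"]@s["eef_pos"]+p["t"];print(p["fx"]*c[0]/c[2]+p["cx"],p["fy"]*c[1]/c[2]+p["cy"])
cv2.imwrite("pics/side2.png",cv2.resize(p["img"][v0:v1,u0:u1,::-1],None,fx=6,fy=6,interpolation=cv2.INTER_CUBIC))
```

```text
{'clock': 4.7, 'eef_pos': array([457.2519461 , -46.50086403,  68.35588455]), 'force': array([ 0.55124149, -0.02586345, -0.31445321])}
251.8429213014689 224.86235659510774
```

View pics/side2.png

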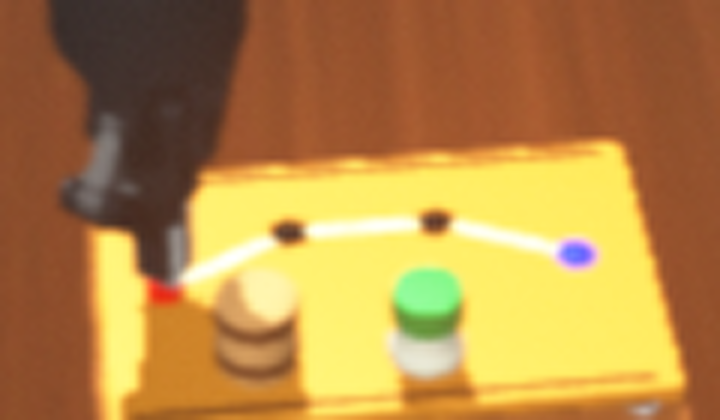

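The fingertip front edge is at crop (165,283), just covering the red tack's upper part (centre at crop (164,289)). I'll nudge it about 1.3 mm towards -y and lower until contact.

Emit:
step_arm --series '[[[0, 0, 0, -0.0036, -0.008, 0.02, 1], [0, 0, 0, 0, 0, 0.01, 1], [0, 0, 0, 0, 0, 0.007, 1], [0, 0, 0, 0, 0, 0.003, 1], [0, 0, 0, 0, 0, 0, 1], [0, 0, 0, 0, 0, 0, 1], [0, 0, 0, 0, 0, 0, 1]]]'

```text
clock: 5.45
eef_pos: [456.8, -47.8, 61.8]
tool_rot: [3.142, 0.0, 2.714]
force: [0.6, 0.1, 0.0]
width: -0.1
gripper_force: 0.0
```

Emit:
step_arm --series '[[[0, 0, 0, 0, 0, 0.004, 1], [0, 0, 0, 0, 0, 0, 1], [0, 0, 0, 0, 0, 0, 1]]]'

```text
clock: 5.75
eef_pos: [456.9, -47.8, 61.3]
tool_rot: [3.141, 0.0, 2.714]
force: [-0.3, 1.1, 1.5]
width: -0.0
gripper_force: 0.8
```

Run:
```python
from h import *
s=ctrl.read_state();print({k:s[k] for k in("clock","eef_pos","force")})
for i,(n,b) in enumerate((("side",(235,200,295,250)),("top",(260,180,320,260)))):
    p=ctrl.get_image(n);u0,v0,u1,v1=b
    c=p["R"]@s["eef_pos"]+p["t"];print(p["fx"]*c[0]/c[2]+p["cx"],p["fy"]*c[1]/c[2]+p["cy"])
    im=cv2.resize(p["img"][v0:v1,u0:u1,::-1],(400,560 if i else 333),interpolation=cv2.INTER_CUBIC)
    J=im if i==0 else np.hstack([np.vstack([J,np.zeros((560-333,400,3),np.uint8)]),im])
cv2.imwrite("pics/c3.png",J)
from scipy.spatial.transform import Rotation as Ro
Rt=Ro.from_euler("xyz",[np.pi,0,2.714]).as_matrix()
t=np.array([[456.9,-47.8],[509.4,-17],[571.5,-13.6],[628.7,-36.5]])
for d in np.diff(t,axis=0): print((Rt.T@np.r_[d,0]/150).round(4))
```

```text
{'clock': 5.75, 'eef_pos': array([456.89811748, -47.80994911,  61.29628377]), 'force': array([-0.26291293,  1.13427416,  1.53056286])}
251.82923703251282 227.30532777904475
289.1616690666603 243.47341191925656
[-0.2333  0.332   0.    ]
[-0.3673  0.1923  0.    ]
[-0.4103  0.0192  0.    ]
```

View pics/c3.png

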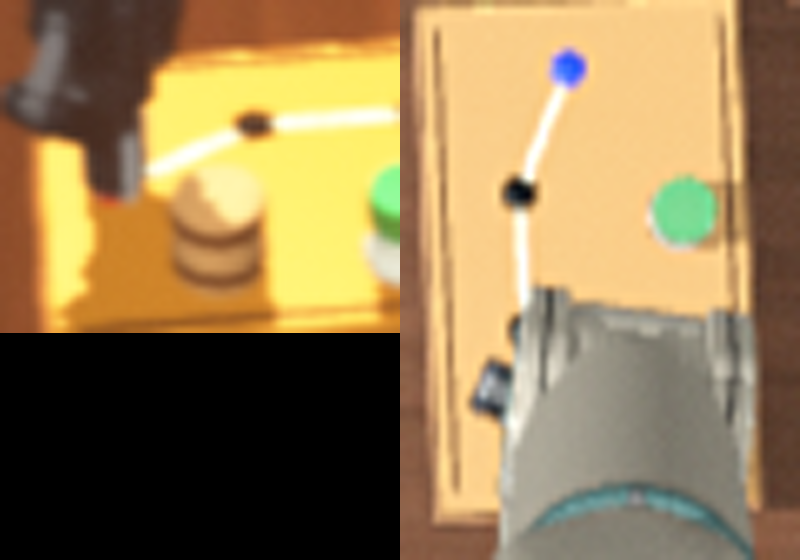

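Emit:
step_arm --series '[[[0, 0, 0, -0.0233, 0.0332, 0, 1], [0, 0, 0, -0.0233, 0.0332, 0.001, 1], [0, 0, 0, -0.0233, 0.0332, 0.001, 1], [0, 0, 0, -0.0233, 0.0332, 0, 1], [0, 0, 0, -0.0233, 0.0332, 0, 1], [0, 0, 0, -0.0233, 0.0332, 0, 1], [0, 0, 0, -0.0233, 0.0332, 0, 1], [0, 0, 0, -0.0233, 0.0332, 0, 1], [0, 0, 0, -0.0233, 0.0332, 0, 1], [0, 0, 0, -0.0233, 0.0332, 0, 1], [0, 0, 0, 0, 0, 0, 1], [0, 0, 0, 0, 0, 0, 1]]]'

```text
clock: 7.05
eef_pos: [510.2, -16.6, 61.1]
tool_rot: [3.14, 0.001, 2.714]
force: [1.2, 0.5, 1.7]
width: 0.1
gripper_force: 0.9
```

Emit:
step_arm --series '[[[0, 0, 0, 0, 0, 0, 1], [0, 0, 0, -0.0367, 0.0192, 0, 1], [0, 0, 0, -0.0367, 0.0192, 0, 1], [0, 0, 0, -0.0367, 0.0192, 0, 1], [0, 0, 0, -0.0367, 0.0192, 0, 1], [0, 0, 0, -0.0367, 0.0192, 0, 1], [0, 0, 0, -0.0367, 0.0192, 0, 1], [0, 0, 0, -0.0367, 0.0192, 0, 1], [0, 0, 0, -0.0367, 0.0192, 0, 1], [0, 0, 0, -0.0367, 0.0192, 0, 1], [0, 0, 0, -0.0367, 0.0192, 0, 1], [0, 0, 0, 0, 0, 0, 1]]]'

```text
clock: 8.25
eef_pos: [572.7, -13.6, 61.1]
tool_rot: [3.141, 0.002, 2.714]
force: [0.5, 0.3, 2.4]
width: 0.0
gripper_force: 0.9
```

Emit:
step_arm --series '[[[0, 0, 0, 0, 0, 0, 1], [0, 0, 0, 0, 0, 0, 1]]]'

```text
clock: 8.45
eef_pos: [572.2, -13.6, 61.2]
tool_rot: [3.141, 0.002, 2.714]
force: [1.7, 0.1, 2.0]
width: -0.1
gripper_force: 0.9
```

Emit:
step_arm --series '[[[0, 0, 0, -0.041, 0.0019, 0, 1], [0, 0, 0, -0.041, 0.0019, 0, 1], [0, 0, 0, -0.041, 0.0019, 0, 1], [0, 0, 0, -0.041, 0.0019, 0, 1], [0, 0, 0, -0.041, 0.0019, 0, 1], [0, 0, 0, -0.041, 0.0019, 0, 1], [0, 0, 0, -0.041, 0.0019, 0, 1], [0, 0, 0, -0.041, 0.0019, 0, 1], [0, 0, 0, -0.04, 0.0019, 0, 1], [0, 0, 0, -0.038, 0.0019, 0, 1], [0, 0, 0, 0, 0, 0, 1], [0, 0, 0, 0, 0, 0, 1]]]'

```text
clock: 9.65
eef_pos: [629.0, -36.8, 61.3]
tool_rot: [3.141, 0.002, 2.714]
force: [0.8, -0.5, 1.3]
width: -0.1
gripper_force: 0.9
```

Emit:
step_arm --series '[[[0, 0, 0, 0, 0, 0, 1], [0, 0, 0, 0, 0, 0, 1], [0, 0, 0, 0, 0, 0, 1], [0, 0, 0, 0, 0, 0, 1]]]'

```text
clock: 10.05
eef_pos: [628.1, -36.3, 61.0]
tool_rot: [3.141, 0.0, 2.714]
force: [1.2, -0.3, 1.3]
width: 0.1
gripper_force: 0.9
```

Run:
```python
from h import *
p=ctrl.get_image("side");s=ctrl.read_state();print({k:s[k] for k in("clock","eef_pos","force")})
cv2.imwrite("pics/s4.png",cv2.resize(p["img"][180:250,235:345,::-1],None,fx=6,fy=6,interpolation=cv2.INTER_CUBIC))
```

```text
{'clock': 10.1, 'eef_pos': array([628.08610533, -36.30881071,  60.99956668]), 'force': array([ 0.46177828, -0.50660548,  1.8794028 ])}
```

View pics/s4.png

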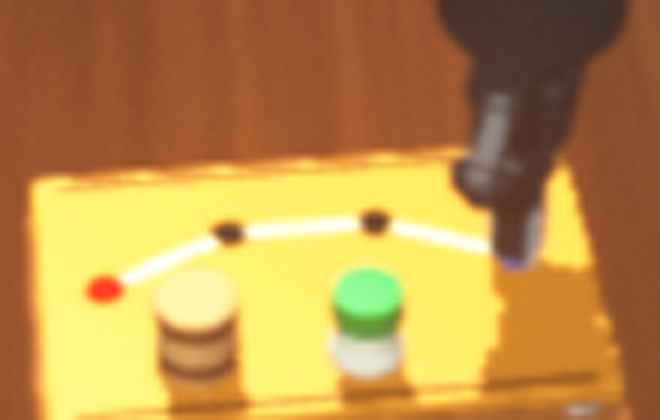

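The fingertips rest on the blue tack at crop (515,258) with a force of about 1.5 N. The stamp and pot haven't moved.

```bash
python3 -c "
from cell import ctrl
print(ctrl.finish_job())"
```

```text
the job is handed in; nothing more can be done
None
```

I ran the closed fingertips along the painted line from the red tack over both black tacks to the blue one, with 1.3–2.4 N measured on each tack, and handed the job in at about 10 s with them still resting lightly on blue.

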